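# Refit the air cleaner's filter cover

### The job

Put the loose white cover back on the studio's air cleaner: tilt it, hook its dark steel lip under the yellow ledge, swing the other end down and press it firmly home so that it lies flat, level with the housing. Then slide the red-knobbed catch fully across over the cover's edge, let go, and leave the brush jar, paint can and tape roll undisturbed.

Things in the scene. Friction and masses are not known exactly. Their poses are not given: they have to be found in the camera images.
- unit: Air cleaner: fixed grey box, filter opening upward, 226 mm (x) by 262 mm (y) by 100 mm high. Origin on the table under the middle of the opening; x from the yellow ledge (robot's side) to the far wall, z up. Heights named here are above the table. It stands left or right of the centre line, yaw within 0.2 rad of the world's. Wall tops at 100 mm. Filter at about 70 mm inside.
- opening (a point): Middle of the opening, 88 mm above unit's origin, axes as unit. Clear opening: y -94 to +94 mm; x from -88 mm (ledge edge) to +90 mm (far wall). At this height a black sill carries the cover when home: x -112 to -78 mm at the ledge side, 12 mm wide along both sides, far corners too. Nothing but air in the middle, down to the filter.
- ledge (a point): Middle of the yellow ledge's free edge, on its underside: unit x = -88 mm, y = 0, height 101 mm. The ledge is 5 mm thick, spans y -94 to +94 mm and roofs a pocket reaching from here 24 mm in -x to a back wall at -112 mm; pocket floor = sill, 88 mm, so 13 mm high.
- seal (a point): Middle of the top of the orange rubber seal strip by the far wall: unit x 77 mm, 14 mm (x) by 126 mm (y). It starts 8 mm above the sill (height 96 mm): the cover's free edge first rests on it; about 6 N pushes it down to sill height, 88 mm, where it stays (held by friction, no spring).
- deck (a point): On top (100 mm) of the 56 mm wide deck at unit's left (+y, y 94 to 150 mm), which carries the catch: point at unit x 30, y 122 mm. Low guide strips on it beside the catch, tops at 107 mm.
- panel_handle (a point): Centre of the loose cover's blue bar handle: 12 mm thick (x), 90 long (y), 18 high (z). Axes: x from the lip to the free edge, y along the bar, z up out of the cover. Centre is 29 mm above the plate's top, 39 mm above its underside; open below the bar but for a 12 mm square post near each end. Home: straight above unit's origin within about 5 mm, axes parallel to unit's.
- panel: The loose cover, 0.28 to 0.46 kg: white slotted plate 170 (x) by 180 (y) by 10 mm; origin in the middle of its underside, below the handle, axes as handle. A dark steel lip, 160 mm wide, 6 mm thick, level with the underside, stands out 18 mm from its -x edge. Starts flat on the table, handle up, beside the unit, yaw within 0.3 rad of the world's.
- panel_lip (a point): Middle of the lip's tip, on the underside of the cover: 103 mm in -x and 39 mm below the handle's centre. Home: in the pocket under the ledge, at 88 mm height.
- panel_edge (a point): Middle of the cover's free edge, on its underside: 85 mm in +x and 39 mm below the handle's centre. At about 96 mm height while it rests on the raised seal, 88 mm when home.
- catch (a joint): Catch on the deck; slides along unit's -y over the cover. 0 = drawn back, 0.028 m = fully across (end stop). Starts between 0 and 0.006. Takes about 2.5 N, stays where left. Its steel tongue's underside is at 101 mm, so it passes only over a cover pressed home (top at 98 mm).
- catch_knob (a point): Centre of the catch's red knob, 28 mm (unit x) by 14 mm (unit y) by 26 mm high: unit x 30 mm, y 124 mm less the catch's value, height 119 mm (knob 106 to 132 mm). It stands on a steel plate, 40 by 36 mm, top at 106 mm, which reaches 12 mm out (+y) from the knob's centre. Moves with the catch.
- brush_jar: Green glass jar with brushes, 72 mm wide, 85 mm high, brushes to about 165 mm; origin under its centre. Leave alone.
- paint_can: Small can with a blue label, 70 mm wide, 85 mm high; origin under its centre. Leave alone.
- tape_roll: Yellow roll, 90 mm wide, 24 mm high; origin under its centre. Leave alone.

How it is judged:
On the way, in this order (a step that is already met when the one before it is completed fails the run):
1. the cover's lip is under the ledge, in the pocket, while the cover is still tilted with its free edge above the seal (x of panel_lip in the frame of unit between -0.114 and -0.093 m and z of panel_lip in the frame of unit between 0.083 and 0.098 m and y of panel_handle in the frame of unit between -0.012 and 0.012 m and z of panel_edge in the frame of unit above 0.0985 m), for 0.1 s.
2. the cover is swung down and pressed home, the catch still drawn back (z of panel_edge in the frame of unit below 0.0905 m and z of panel_lip in the frame of unit between 0.086 and 0.0915 m and x of panel_lip in the frame of unit below -0.096 m and x of panel_edge in the frame of unit above 0.07 m and y of panel_handle in the frame of unit between -0.008 and 0.008 m and angle between panel_handle's own z axis and vertical below 0.03 rad and value of joint catch below 0.01 m), for 0.2 s.
At the end, for the whole second after the job is handed in: The cover lies at rest in the opening, lip under the ledge, pressed home (free edge within 2.5 mm and lip within 3.5 mm of the sill, tilt under 0.03 rad, centred within 8 mm sideways), and the catch is slid across over its edge (more than 24 of its 28 mm) (z of panel_edge in the frame of unit below 0.0905 m and z of panel_lip in the frame of unit between 0.086 and 0.0915 m and x of panel_lip in the frame of unit below -0.096 m and x of panel_edge in the frame of unit above 0.07 m and y of panel_handle in the frame of unit between -0.008 and 0.008 m and angle between panel_handle's own z axis and vertical below 0.03 rad and value of joint catch above 0.024 m and linear speed of panel below 0.01 m/s); the robot touches nothing.
It fails at once if the brush jar is moved more than 30 mm or tipped (distance of brush_jar from where it was at the start of the episode above 0.03 m or angle between brush_jar's own z axis and vertical above 0.3 rad).
It fails at once if the paint can is moved more than 30 mm or tipped (distance of paint_can from where it was at the start of the episode above 0.03 m or angle between paint_can's own z axis and vertical above 0.3 rad).
It fails at once if the tape roll is moved more than 30 mm or tipped (distance of tape_roll from where it was at the start of the episode above 0.03 m or angle between tape_roll's own z axis and vertical above 0.3 rad).
It also fails if it takes over 62 s, if anything falls off the work surface, if the arm or the gripper's body presses on something with over 40 N, if the wrist force passes 120 N, or if a joint passes its speed limit or range.

### The arm

A 7-joint arm with a two-finger parallel gripper is mounted at the origin on the work surface. World frame = base frame: x ahead of the robot, y to its left, z up, the work surface at z = 0. Lengths are in m, angles in rad, forces in N, time in s.
With the tool pointing down it reaches from about 0.425 to 0.925 m from the base axis. Payload 6.8 kg.
Tool frame: the origin (TCP) lies at the very end of the fingers, on their centre line; the grasp point (between the pads) lies 19 mm behind it; z points along the fingers, y is the line along which they close (so a half turn about z gives the same grasp; the last joint's range is limited). The gripper opens to 85 mm and grips with 20 to 120 N. Pads are 22 mm wide; open, the fingers measure 114 mm over their backs; the gripper's body (76 mm by 85 mm) begins 54 mm behind the grasp point. The pads swing forward as they close: fully open they stand 13 mm farther back than shut.
Start: joints at [-1.385, 0.477, 0.022, 1.555, -0.011, 1.109, -0.083], TCP at [0.195, 0.646, 0.231] pointing down, gripper open.
Joint ranges: [-2.96, 2.96], [-0.34, 2.1], [-1.41, 1.46], [0.24, 2.44], [-1.37, 4.51], [0.17, 1.92], [-2.96, 2.96]. Speed limits (rad/s): [2.39, 2.39, 3.14, 3.14, 3.14, 3.14, 3.14].

### API

Orientations are given as a unit quaternion [w, x, y, z].
In Python, from station import get_obs, read_camera, hand_in gives the robot as it stands.
- The arm moves only by the tool arm_command, never from a script. Its argument "commands" is one flat list of numbers, 7 for each row, row after row: the shift along the tool's x, y, z in m, then the turn, a rotation vector about the tool's x, y, z in degrees, then the opening, from 0 (shut) to 1 (fully open). In form: [tx, ty, tz, rx, ry, rz, fingers, tx, ty, tz, rx, ry, rz, fingers, ...]. A call has 1 to 8 rows; each row is the pose to reach, as a shift and turn from the pose commanded when the call began, along the tool's axes at that moment; what a row does not reach only later rows make up. A row lasts 1/10 s, in which the tool goes at most 50 mm and 8.59 degrees, less where a joint would pass 70% of its speed; a pose out of reach is approached as far as the arm can. A call with a gripper value outside its range is refused whole. The fingers move at their own pace and stop on an object; "force" is the grip in N (left out, the last holds). Time passes only in rows, so rows that repeat a pose let the fingers close. It gives the time, the measured TCP pose, the force, the opening and the grip force at its end, in the units of the state.
- get_obs(): the state, without advancing time (a new reading comes with each control period).
- read_camera(name): name is "scene" or "top" or "wrist"; returns a dict with "img" (480x640x3 uint8, red, green, blue), "camera_matrix" (3x3 intrinsics, pixels), "k1" (the pictures are not rectified: a ray, as slopes to the right and down, at radius r is drawn at 1 + k1 r^2 times it, then the intrinsics apply), "pose" (4x4, takes a point from camera to world coordinates). Camera axes: x right, y down, z forward; pixel columns grow to the right and rows downward; lengths in m; the calibration is good to about 2 mm. A picture is of the moment at which its call begins. There is no depth.
- hand_in(): hands the job in; it is judged then, once.
The state is a dict: "t": time; "q": joint angles; "joint_vel": joint speeds; "joint_torque": joint torques, N m; "eef_pos": TCP position; "tool_rot": TCP orientation; "contact_force": force on the tool from outside, world axes, zero at the start; "torque": the same for the moment, N m; "gripper_width": opening from 0.0 (shut) to 1.0 (fully open); "grasp_force": force on a finger pad.
Only numpy, scipy, OpenCV 4.12 (cv2) and the standard library are available. Lean on these libraries where they do the work, as an engineer would, in place of code of your own. Each camera call takes 0.05 s, during which the arm holds its last target. There are 200 camera calls.

## Working session

There is one attempt and no reset: what is moved stays moved. The work goes in short steps, Python scripts to look and compute and a tool call to move; the robot and the scene stay as the last step left them, time stands still between calls to the robot, and variables do not carry over. Pictures are saved under pics/ and viewed, at most 10 in all, crops included, and the job is handed in when it is done.

Besides the shell and the picture viewer there is one more tool, called after "Call:" as name(argument=value, ...) on one line, values as JSON. arm_command: Moves the arm, as the interface text tells. Its arguments: {"type":"object","properties":{"commands":{"type":"array","items":{"type":"number"}},"force":{"type":"number"}},"required":["commands"]}

```bash
mkdir -p pics; ls
cat > h.py <<'E'
import numpy as np, cv2
from station import get_obs, read_camera
def ray(c,uv):
    K=np.array(c["camera_matrix"]);T=np.array(c["pose"]);k=c["k1"]
    p=cv2.undistortPoints(np.array(uv,float).reshape(-1,1,2),K,np.array([k,0,0,0,0.])).reshape(-1,2)
    d=np.c_[p,np.ones(len(p))]@T[:3,:3].T
    return T[:3,3],d
def onz(c,uv,z):
    o,d=ray(c,uv); return o+d*((z-o[2])/d[:,2:3])
def save(c,n): cv2.imwrite(f"pics/{n}.png",c["img"][:,:,::-1])
E
python3 - <<'E'
from h import *
for n in("top","scene","wrist"):
    c=read_camera(n);save(c,n+"0");print(n,np.round(c["pose"],3).tolist(),c["k1"],c["camera_matrix"])
    np.save(n+"0.npy",c,allow_pickle=True)
o=get_obs();print(o)
E
```

```text
pics
top [[0.026, -0.995, 0.101, 0.501], [-1.0, -0.026, -0.006, 0.036], [0.009, -0.101, -0.995, 1.206], [0.0, 0.0, 0.0, 1.0]] -0.07446177050973161 [[589.46008567   0.         319.26537296]
 [  0.         589.46008567 243.89660021]
 [  0.           0.           1.        ]]
scene [[-0.101, 0.782, -0.615, 1.188], [0.995, 0.08, -0.061, 0.075], [0.001, -0.618, -0.786, 0.865], [0.0, 0.0, 0.0, 1.0]] 0.0578982774180701 [[560.73641174   0.         318.12684092]
 [  0.         560.73641174 245.24538785]
 [  0.           0.           1.        ]]
wrist [[0.289, 0.922, 0.256, 0.131], [0.957, -0.278, -0.08, 0.665], [-0.002, 0.268, -0.963, 0.373], [0.0, 0.0, 0.0, 1.0]] 0.018514466217371257 [[377.87725063   0.         315.2134005 ]
 [  0.         377.87725063 240.82304069]
 [  0.           0.           1.        ]]
{'t': 0.15, 'q': array([-1.3851094 ,  0.47763103,  0.02236906,  1.55618434, -0.01150363,
        1.10929869, -0.08311502]), 'joint_vel': array([ 0.0008307 , -0.00024031,  0.00041993, -0.00404939,  0.00018259,
       -0.00079963, -0.00064769]), 'joint_torque': array([ 3.08013136e-03, -5.96930766e+01,  1.61025658e+00, -2.81492311e+01,
        1.26428611e-02,  6.51536771e-03,  1.09864186e-05]), 'eef_pos': array([0.1953552 , 0.64565369, 0.23055243]), 'tool_rot': array([-4.99571207e-05,  1.46374800e-01,  9.89228959e-01, -6.94678016e-04]), 'contact_force': array([-0.4757058 , -0.21014525,  0.19294964]), 'torque': array([-0.01838293, -0.02902447, -0.02749685]), 'grasp_force': 0.0, 'gripper_width': 1.0032872772296957}
```

View pics/top0.png

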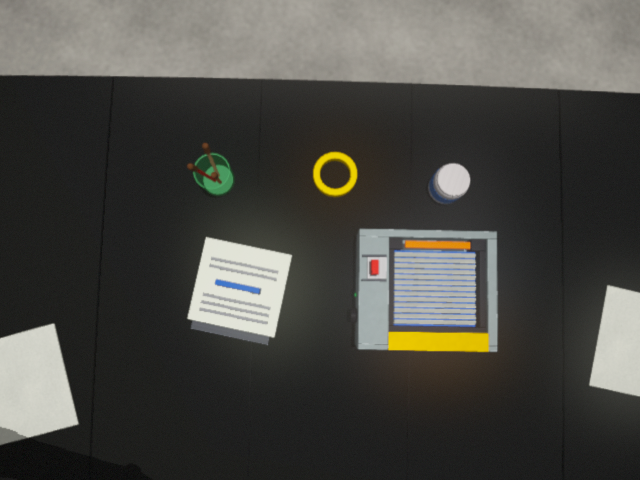

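View pics/scene0.png

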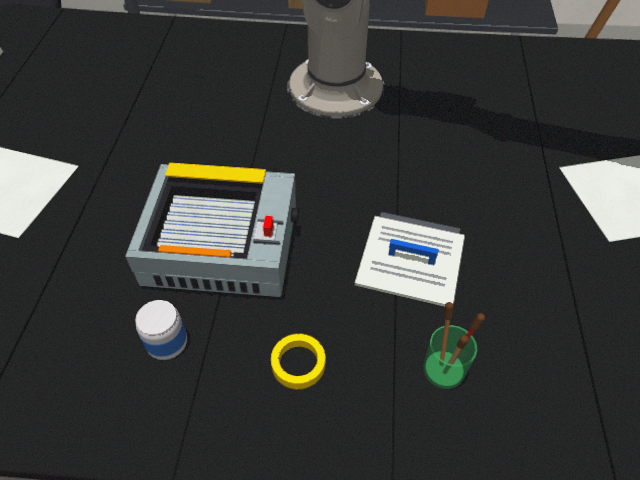

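The top view shows the cover at about (240,290) with the blue bar at (238,286). The unit is at (428,290), its ledge at (438,342), seal at (436,244) and red knob at (374,267). The scene view agrees with this, and the obstacles are all on the far side. Next I'll measure in both views.

```bash
cat > m.py <<'E'
from h import *
def big(m,roi=None,k=3):
    m=m.astype(np.uint8)*255
    if roi: z=np.zeros_like(m);x0,y0,x1,y1=roi;z[y0:y1,x0:x1]=m[y0:y1,x0:x1];m=z
    m=cv2.morphologyEx(m,cv2.MORPH_CLOSE,np.ones((k,k)))
    cs,_=cv2.findContours(m,cv2.RETR_EXTERNAL,cv2.CHAIN_APPROX_NONE)
    return max(cs,key=cv2.contourArea).reshape(-1,2)
def rect(c,pts,z):
    P=onz(c,pts,z)[:,:2]
    (cx,cy),(w,h),a=cv2.minAreaRect((P*1000).astype(np.float32))
    if w<h: w,h,a=h,w,a+90   # a: long axis deg
    yaw=(a-90+90)%180-90     # long axis = local y
    return np.round([cx,cy,w,h],1),round(yaw,2)
def masks(c):
    hsv=cv2.cvtColor(c["img"],cv2.COLOR_RGB2HSV);H,S,V=[hsv[...,i].astype(int) for i in range(3)]
    return dict(blue=(abs(H-110)<14)&(S>140)&(V>80),yellow=(abs(H-27)<5)&(S>150)&(V>80),orange=(abs(H-15)<5)&(S>170)&(V>120),red=((H<6)|(H>174))&(S>170)&(V>120),white=(S<60)&(V>150))
E
python3 - <<'E'
from m import *
R={"top":dict(blue=(180,230,300,350),yellow=(380,300,500,360),orange=(380,230,490,260),red=(360,250,385,285),white=(180,230,300,350)),
"scene":dict(blue=(340,210,480,300),yellow=(150,150,280,195),orange=(140,235,250,265),red=(250,205,285,240),white=(340,210,480,310))}
Z=dict(blue=.048,yellow=.106,orange=.096,red=.132,white=.010)
for n in R:
    c=np.load(n+"0.npy",allow_pickle=True).item();M=masks(c)
    for k in Z:
        p=big(M[k],R[n][k],9 if k=="white" else 3);print(n,k,rect(c,p,Z[k]),p.min(0),p.max(0))
o=get_obs()
E
```

```text
top blue (array([531.2, 187.5,  85.4,   8.5]), -10.13) [216 280] [258 292]
top yellow (array([ 436.8, -196.7,  187.4,   36. ]), 0.44) [388 331] [488 351]
top orange (array([ 618.6, -196.2,  124.6,   13.5]), -0.31) [405 241] [470 249]
top red (array([571.3, -72.1,  23.8,  11. ]), -89.01) [371 260] [377 273]
top white (array([531.3, 187.9, 180.2, 171. ]), -10.37) [188 237] [291 336]
scene blue (array([544.5, 184.1,  87.8,  37.7]), -9.96) [389 239] [437 264]
scene yellow (array([ 436.9, -199. ,  189.1,   40.2]), 0.51) [165 162] [265 183]
scene orange (array([ 619.4, -197.1,  125.9,   14.2]), 0.29) [158 245] [230 256]
scene red (array([579.6, -73.7,  42.9,  14.1]), -87.53) [263 216] [272 235]
scene white (array([530.3, 186.3, 179.7, 171.6]), -10.24) [355 216] [463 303]
```

```bash
cat > go.py <<'E'
# usage: go.py x y z yaw_deg tilt_deg : prints tool-frame shift+rotvec; tool y = object's x, tilt>0 lifts its free edge
import sys
from h import *
from scipy.spatial.transform import Rotation as R
def cur():
    o=get_obs();q=o["tool_rot"];return o,np.array(o["eef_pos"]),R.from_quat([q[1],q[2],q[3],q[0]])
def objR(yaw,tilt): return R.from_euler("ZY",[yaw,-tilt],degrees=True)
TO=R.from_matrix(np.array([[0,1,0],[1,0,0],[0,0,-1.]]).T)  # tool x=obj y, tool y=obj x, tool z=-obj z
def delta(p,yaw,tilt):
    o,e,r=cur();t=objR(yaw,tilt)*TO;d=r.inv()
    return np.round(d.apply(np.array(p)-e),4).tolist()+np.round(np.degrees((d*t).as_rotvec()),2).tolist()
if __name__=="__main__":
    a=[float(v) for v in sys.argv[1:]];print(delta(a[:3],a[3],a[4]))
E
python3 go.py .531 .187 .14 -10.2 0
```

```text
[-0.4541, -0.3417, 0.0911, -0.06, 0.06, 83.37]
```

Call:
arm_command(commands=[-0.454, -0.342, 0, 0, 0, 83.4, 1, -0.454, -0.342, 0, 0, 0, 83.4, 1, -0.454, -0.342, 0, 0, 0, 83.4, 1, -0.454, -0.342, 0, 0, 0, 83.4, 1, -0.454, -0.342, 0, 0, 0, 83.4, 1, -0.454, -0.342, 0, 0, 0, 83.4, 1, -0.454, -0.342, 0, 0, 0, 83.4, 1, -0.454, -0.342, 0, 0, 0, 83.4, 1])

```text
t: 0.95
eef_pos: [0.4323, 0.3214, 0.2314]
tool_rot: [-0.0, 0.682, 0.732, 0.0]
contact_force: [0.8, 0.5, -0.4]
gripper_width: 0.997
grasp_force: 0.0
```

```bash
python3 go.py .531 .187 .14 -10.2 0; python3 -c "
from h import *;print(get_obs()['q'])"
```

```text
[-0.1411, 0.0889, 0.0913, -0.01, -0.02, 14.27]
[-1.07419956  0.25977772  0.38340352  1.90301215 -0.1147925   0.99977974
 -0.56928697]
```

Call:
arm_command(commands=[-0.141, 0.089, 0.0913, 0, 0, 14.3, 1, -0.141, 0.089, 0.0913, 0, 0, 14.3, 1, -0.141, 0.089, 0.0913, 0, 0, 14.3, 1, -0.141, 0.089, 0.0913, 0, 0, 14.3, 1, -0.141, 0.089, 0.0913, 0, 0, 14.3, 1, -0.141, 0.089, 0.0913, 0, 0, 14.3, 1])

```text
t: 1.55
eef_pos: [0.531, 0.1886, 0.1394]
tool_rot: [-0.0, 0.766, 0.643, -0.001]
contact_force: [0.7, -0.1, 1.0]
gripper_width: 0.995
grasp_force: 0.0
```

```bash
python3 go.py .531 .187 .02 -10.2 0
python3 - <<'E'
from h import *
print(get_obs()['q'])
c=read_camera("wrist");save(c,"w1");np.save("w1.npy",c,allow_pickle=True)
from m import *
M=masks(c);p=big(M["blue"]);print(rect(c,p,.048),p.min(0),p.max(0))
E
```

```text
[-0.0015, 0.0004, 0.1194, -0.07, 0.06, 0.19]
[-0.79901491  0.43008748  0.44457367  1.9336576  -0.24473399  0.83189853
 -0.3981677 ]
(array([531.4, 188.4,  89. ,  10.4]), -10.33) [307 175] [323 308]
```

View pics/w1.png

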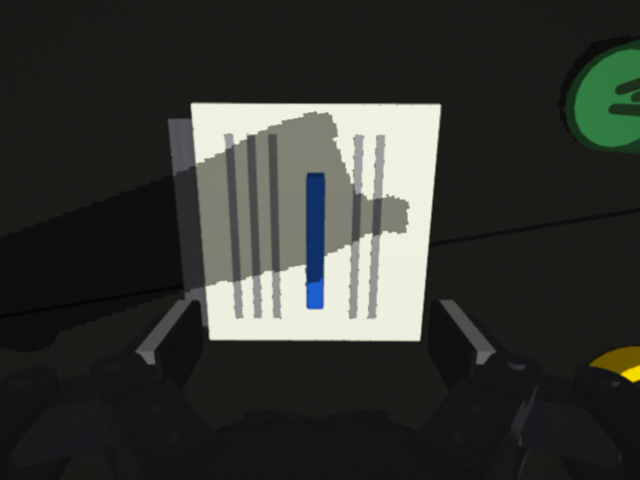

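The wrist view puts the blue bar at (315,241), midway between the fingers. That agrees with the earlier measurement to about 1 mm, so I'm going down to grip it.

Call:
arm_command(commands=[0, 0, 0.05, 0, 0, 0, 1, 0, 0, 0.09, 0, 0, 0, 1, 0, 0, 0.119, 0, 0, 0, 1, 0, 0, 0.119, 0, 0, 0, 1, 0, 0, 0.119, 0, 0, 0, 0, 0, 0, 0.119, 0, 0, 0, 0, 0, 0, 0.119, 0, 0, 0, 0, 0, 0, 0.119, 0, 0, 0, 0], force=80)

```text
t: 2.4
eef_pos: [0.532, 0.19, 0.0224]
tool_rot: [0.0, 0.765, 0.644, 0.001]
contact_force: [-0.9, -0.9, -0.3]
gripper_width: 0.329
grasp_force: 0.0
```

Call:
arm_command(commands=[0, 0, 0, 0, 0, 0, 0, 0, 0, 0, 0, 0, 0, 0, 0, 0, 0, 0, 0, 0, 0, 0, 0, 0, 0, 0, 0, 0])

```text
t: 2.8
eef_pos: [0.5316, 0.1898, 0.022]
tool_rot: [-0.0, 0.766, 0.643, 0.001]
contact_force: [-2.4, -0.9, 6.9]
gripper_width: 0.124
grasp_force: 79.4
```

Call:
arm_command(commands=[0, 0, -0.03, 0, 0, 0, 0, 0, 0, -0.07, 0, 0, 0, 0, 0, 0, -0.11, 0, 0, 0, 0, 0, 0, -0.15, 0, 0, 0, 0, 0, 0, -0.19, 0, 0, 0, 0, 0, 0, -0.2, 0, 0, 0, 0, 0, 0, -0.2, 0, 0, 0, 0])

```text
t: 3.5
eef_pos: [0.5316, 0.1897, 0.222]
tool_rot: [0.0, 0.765, 0.644, 0.001]
contact_force: [-0.4, 0.3, -4.2]
gripper_width: 0.123
grasp_force: 79.1
```

```bash
python3 go.py .542 -.197 .235 0.2 0
```

```text
[-0.3791, 0.0767, -0.0137, 0.1, -0.1, -10.09]
```

Call:
arm_command(commands=[-0.03, 0.006, -0.003, 0, 0, -1, 0, -0.07, 0.014, -0.006, 0, 0, -2, 0, -0.11, 0.022, -0.01, 0, 0, -3, 0, -0.15, 0.03, -0.014, 0, 0, -4, 0, -0.19, 0.038, -0.014, 0, 0, -5, 0, -0.23, 0.046, -0.014, 0, 0, -6, 0, -0.27, 0.054, -0.014, 0, 0, -7, 0, -0.31, 0.062, -0.014, 0, 0, -8, 0])

```text
t: 4.3
eef_pos: [0.5371, -0.1277, 0.2321]
tool_rot: [-0.002, 0.718, 0.696, -0.002]
contact_force: [1.2, 0.0, -4.5]
gripper_width: 0.125
grasp_force: 79.0
```

```bash
python3 go.py .542 -.197 .235 0.2 10; python3 -c "
from h import *;print(get_obs()['q'])"
```

```text
[-0.0691, 0.0071, -0.0029, -10.27, 0.17, -2.03]
[-0.36321312  0.30875088  0.59961171  1.87896    -0.20185795  1.01912766
  0.2897238 ]
```

Call:
arm_command(commands=[-0.03, 0.003, -0.003, -3, 0, -1, 0, -0.055, 0.006, -0.003, -6, 0, -2, 0, -0.069, 0.007, -0.003, -10.2, 0, -2, 0, -0.069, 0.007, -0.003, -10.2, 0, -2, 0, -0.069, 0.007, -0.003, -10.2, 0, -2, 0, -0.069, 0.007, -0.003, -10.2, 0, -2, 0])

```text
t: 4.9
eef_pos: [0.5437, -0.1941, 0.2367]
tool_rot: [0.063, 0.703, 0.706, 0.061]
contact_force: [0.7, 0.9, -4.6]
gripper_width: 0.121
grasp_force: 79.0
```

```bash
python3 - <<'E'
from m import *
from go import cur
o,e,r=cur()
h=e+r.apply([0,0,-.017]); print("tcp",e,"handle est",h, "tool axes",np.round(r.as_matrix(),4).tolist())
topc=e+r.apply([0,0,-.026])
for n in("top","scene"):
    c=read_camera(n);save(c,n+"2");np.save(n+"2.npy",c,allow_pickle=True)
    M=masks(c)
    try:
        p=big(M["white"],(370,200,520,370) if n=="top" else (110,120,300,290),9);print(n,"white",p.min(0),p.max(0),rect(c,p,h[2]-.029))
    except Exception as x: print(x)
E
python3 -c "
import cv2,numpy as np
a=cv2.imread('pics/top2.png')[180:400,330:560];b=cv2.imread('pics/scene2.png')[90:310,90:320]
cv2.imwrite('pics/c2.png',cv2.resize(np.hstack([a,b]),None,fx=1.7,fy=1.7))"
```

```text
tcp [ 0.54366956 -0.19408135  0.23668314] handle est [ 0.54071026 -0.19405253  0.25342356] tool axes [[-0.0039, 0.9847, 0.1741], [1.0, 0.0043, -0.0017], [-0.0024, 0.1741, -0.9847]]
top white [370 228] [508 348] (array([ 532.7, -174.1,  234.8,  200.4]), 1.04)
scene white [119 136] [293 267] (array([ 605. , -162. ,  267.2,  256.1]), 0.22)
```

View pics/c2.png

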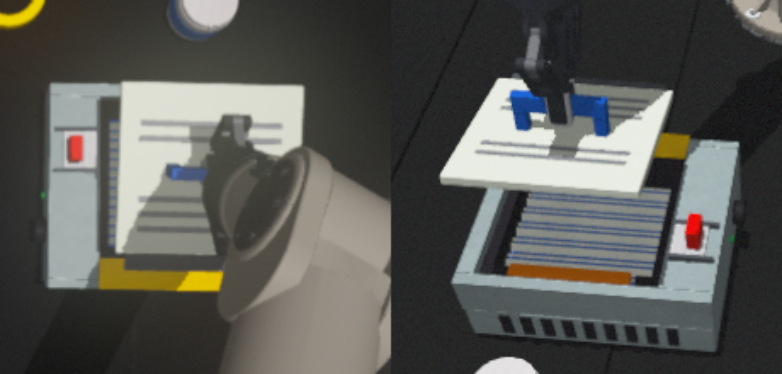

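The cover is held with the free edge up, over the opening. In the crop its far corners are at (122,82) and (303,86) from above, and at (442,178) and (617,190) in the scene view. I'll refine them and compare with the pose the tool implies.

Run:
```python
from m import *
from go import cur
o,e,r=cur()
C={n:np.load(n+"2.npy",allow_pickle=True).item() for n in("top","scene")}
g={"top":[(401.8,228.2),(508.2,230.6)],"scene":[(223,199),(120,194.7)]}
pts={}
for n in g:
    im=cv2.cvtColor(C[n]["img"],cv2.COLOR_RGB2GRAY)
    q=np.array(g[n],np.float32).reshape(-1,1,2)
    pts[n]=cv2.cornerSubPix(im,q,(4,4),(-1,-1),(3,30,.01)).reshape(-1,2);print(n,pts[n])
W=[]
for i in range(2):
    A=[];b=[]
    for n in g:
        o_,d=ray(C[n],pts[n][i]);d=d[0]/np.linalg.norm(d[0]);P=np.eye(3)-np.outer(d,d);A.append(P);b.append(P@o_)
    A=np.vstack(A);b=np.hstack(b);x,res,*_=np.linalg.lstsq(A,b,rcond=None);W.append(x);print(np.round(x*1000,1),"res mm",np.sqrt(res)*1000)
# expected from tool: handle in tool at (0,0,-.017); tool x=obj y, y=obj x, z=-obj z
for s in(1,-1): print("exp",np.round((e+r.apply([s*.09,.085,-.017+.029]))*1000,1))
print("width",np.linalg.norm(W[0]-W[1]))
```

```text
top [[401.80173 227.5324 ]
 [508.21454 230.24103]]
scene [[223.      199.     ]
 [117.78975 192.83516]]
[ 630.8 -114.6  247.2] res mm [13.29150674]
[ 630.4 -285.1  241.9] res mm [1.15926398]
exp [ 629.6 -103.9  240.1]
exp [ 630.4 -283.9  240.7]
width 0.17061107419025012
```

The measured right corner matches the tool prediction, with the handle about 1.3 mm toward −y of the TCP. The left scene corner was a bad pick, so I'm ignoring it. Now I'll compute the insertion waypoints.

```bash
cat > lip.py <<'E'
# lip.py ux z tilt [ux z tilt ...]: commands putting the lip tip at unit x (mm), height z (mm)
import sys
from go import *
U=np.array([.542,-.197,0]);yaw=0.2
def st():
    o,e,r=cur();l=e+r.apply([-.0013,-.103,.022]);f=e+r.apply([-.0013,.085,.022]);h=e+r.apply([-.0013,0,-.017])
    ui=R.from_euler("z",-yaw,degrees=True)
    print("t",o["t"],"lip",np.round(ui.apply(l-U)*1e3,1),"edge",np.round(ui.apply(f-U)*1e3,1),"hy",round(ui.apply(h-U)[1]*1e3,1),"F",np.round(o["contact_force"],1))
if __name__=="__main__":
    st();a=[float(v) for v in sys.argv[1:]]
    for x,z,t in zip(a[::3],a[1::3],a[2::3]):
        L=U+R.from_euler("z",yaw,degrees=True).apply([x/1e3,0,z/1e3])
        print(delta(L-objR(yaw,t).apply([-.103,-.0013,-.022]),yaw,t))
E
python3 lip.py -76 120 6 -76 92 6
```

```text
t 5.0 lip [-95.3   1.2 197.6] edge [ 89.7   1.4 230.6] hy 1.5 F [-0.   0.2 -4. ]
[-0.0012, 0.0067, 0.0872, 4.11, 0.16, 0.06]
[-0.0011, 0.0018, 0.1148, 4.11, 0.16, 0.06]
```

Call:
arm_command(commands=[-0.001, 0.007, 0.03, 2, 0.1, 0, 0, -0.001, 0.0067, 0.06, 4.1, 0.2, 0, 0, -0.001, 0.0067, 0.087, 4.1, 0.2, 0, 0, -0.001, 0.0067, 0.087, 4.1, 0.2, 0, 0, -0.001, 0.0067, 0.087, 4.1, 0.2, 0, 0])

```text
t: 5.5
eef_pos: [0.5658, -0.1966, 0.1535]
tool_rot: [0.037, 0.705, 0.707, 0.037]
contact_force: [0.3, 1.0, -3.9]
gripper_width: 0.126
grasp_force: 78.9
```

```bash
python3 lip.py -76 91 6
python3 - <<'E'
from h import *
c=read_camera("top");d=read_camera("scene")
a=c["img"][180:400,330:560];b=d["img"][90:310,90:320]
cv2.imwrite('pics/c3.png',cv2.resize(np.hstack([a,b])[:,:,::-1],None,fx=1.7,fy=1.7))
E
```

```text
t 5.5 lip [-76.4  -0.9 120.8] edge [110.6  -1.  140.6] hy -1.0 F [ 0.3  1.  -3.9]
[0.001, -0.0028, 0.0297, 0.03, -0.01, -0.03]
```

View pics/c3.png

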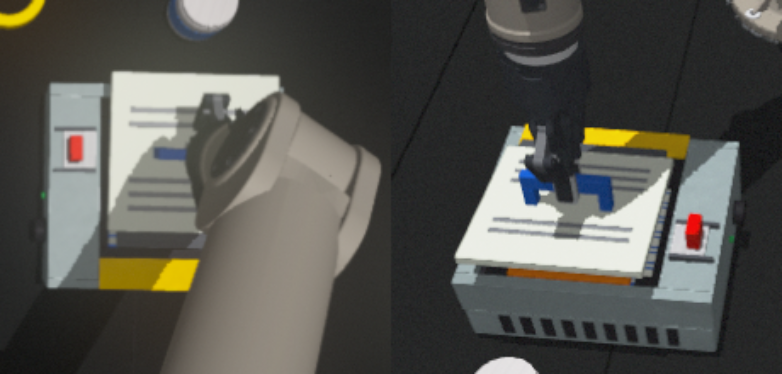

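The lip is just ahead of the yellow ledge, with the cover centred over the opening. Going down to pocket height.

Call:
arm_command(commands=[0.0005, -0.001, 0.01, 0, 0, 0, 0, 0.001, -0.002, 0.02, 0, 0, 0, 0, 0.001, -0.0028, 0.0297, 0, 0, 0, 0, 0.001, -0.0028, 0.0297, 0, 0, 0, 0, 0.001, -0.0028, 0.0297, 0, 0, 0, 0])

```text
t: 6.1
eef_pos: [0.5658, -0.196, 0.1233]
tool_rot: [0.037, 0.705, 0.707, 0.037]
contact_force: [-0.9, 0.7, -3.6]
gripper_width: 0.121
grasp_force: 78.9
```

```bash
python3 lip.py -90 91 6 -103 91 6
```

```text
t 6.1 lip [-76.3  -0.3  90.6] edge [110.6  -0.5 110.4] hy -0.4 F [-0.9  0.7 -3.6]
[0.0004, -0.0135, -0.0018, 0.05, -0.02, -0.08]
[0.0004, -0.0265, -0.0032, 0.05, -0.02, -0.08]
```

Call:
arm_command(commands=[0.0004, -0.007, -0.001, 0, 0, 0, 0, 0.0004, -0.0135, -0.0018, 0, 0, 0, 0, 0.0004, -0.0195, -0.0025, 0, 0, 0, 0, 0.0004, -0.0265, -0.0032, 0, 0, 0, 0, 0.0004, -0.0265, -0.0032, 0, 0, 0, 0, 0.0004, -0.0265, -0.0032, 0, 0, 0, 0])

```text
t: 6.7
eef_pos: [0.5394, -0.1956, 0.1243]
tool_rot: [0.038, 0.705, 0.707, 0.038]
contact_force: [-0.3, 0.2, -4.1]
gripper_width: 0.123
grasp_force: 79.0
```

```bash
python3 lip.py -104 90 6 -104 90 4 -104 89.5 2 -104 89 1 -104 88.5 0;  python3 - <<'E'
from h import *
c=read_camera("top");d=read_camera("scene")
a=c["img"][180:400,330:560];b=d["img"][90:310,90:320]
cv2.imwrite('pics/c4.png',cv2.resize(np.hstack([a,b])[:,:,::-1],None,fx=1.7,fy=1.7))
E
```

```text
t 6.7 lip [-102.7    0.2   91.4] edge [ 84.3  -0.  111.5] hy 0.1 F [-0.3  0.2 -4.1]
[-0.0001, -0.0014, 0.0015, 0.13, -0.02, -0.08]
[-0.0001, -0.0007, 0.0051, 2.13, -0.02, -0.08]
[-0.0001, -0.0002, 0.0093, 4.13, -0.02, -0.08]
[-0.0001, -0.0, 0.0116, 5.13, -0.02, -0.08]
[-0.0001, 0.0001, 0.0139, 6.13, -0.02, -0.08]
```

View pics/c4.png

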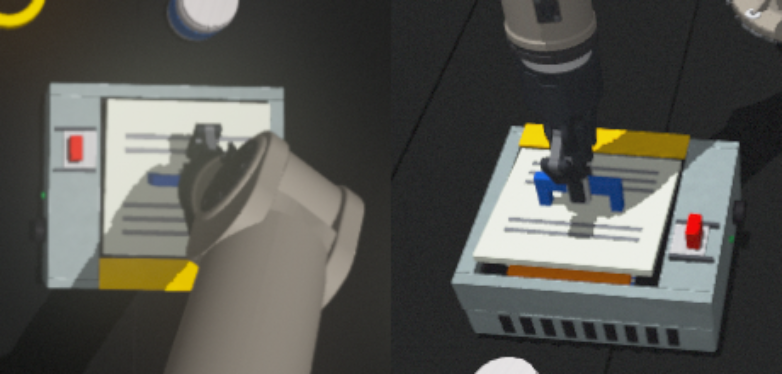

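The lip has gone under the yellow ledge, the cover is still tilted, and there's no contact force. Swinging down now.

Call:
arm_command(commands=[0, -0.001, 0.0015, 0, 0, 0, 0, 0, -0.001, 0.0015, 0, 0, 0, 0, 0, -0.001, 0.003, 1, 0, 0, 0, 0, -0.0007, 0.005, 2.1, 0, 0, 0, 0, -0.0004, 0.007, 3.1, 0, 0, 0, 0, -0.0002, 0.0093, 4.1, 0, 0, 0, 0, -0.0002, 0.0093, 4.1, 0, 0, 0])

```text
t: 7.5
eef_pos: [0.5407, -0.1956, 0.1146]
tool_rot: [0.012, 0.706, 0.708, 0.012]
contact_force: [0.8, 0.0, -3.0]
gripper_width: 0.123
grasp_force: 79.2
```

```bash
python3 lip.py -104 89.5 2  -104 89 1 -104 88.5 0 -104 87 -0.5
```

```text
t 7.5 lip [-1.035e+02  1.000e-01  8.910e+01] edge [84.4  0.  95.5] hy 0.1 F [ 0.8  0.  -3. ]
[-0.0001, -0.0005, -0.0005, -0.05, 0.0, -0.04]
[-0.0001, -0.0002, 0.0018, 0.95, 0.0, -0.04]
[-0.0001, 0.0001, 0.0041, 1.95, 0.0, -0.04]
[-0.0001, 0.0003, 0.0065, 2.45, 0.0, -0.04]
```

Call:
arm_command(commands=[0, 0, 0.0009, 0.5, 0, 0, 0, 0, 0, 0.0018, 1, 0, 0, 0, 0, 0, 0.003, 1.5, 0, 0, 0, 0, 0, 0.0041, 2, 0, 0, 0, 0, 0, 0.0052, 2.2, 0, 0, 0, 0, 0, 0.0052, 2.2, 0, 0, 0])

```text
t: 8.1
eef_pos: [0.5415, -0.1957, 0.11]
tool_rot: [-0.001, 0.706, 0.708, -0.001]
contact_force: [1.9, 1.2, 4.0]
gripper_width: 0.126
grasp_force: 80.1
```

```bash
python3 lip.py -104 88 0 -104 86 -0.5
```

```text
t 8.1 lip [-1.036e+02  1.000e-01  8.820e+01] edge [84.4 -0.  87.9] hy 0.0 F [1.9 1.2 4. ]
[-0.0, -0.0005, 0.0, -0.11, -0.0, -0.05]
[-0.0, -0.0003, 0.0029, 0.39, -0.0, -0.05]
```

Call:
arm_command(commands=[0, 0, 0.001, 0, 0, 0, 0, 0, 0, 0.002, 0, 0, 0, 0, 0, 0, 0.003, 0, 0, 0, 0, 0, 0, 0.003, 0, 0, 0, 0])

```text
t: 8.5
eef_pos: [0.5415, -0.1957, 0.1099]
tool_rot: [-0.001, 0.706, 0.708, 0.0]
contact_force: [-7.9, 5.8, 33.0]
gripper_width: 0.122
grasp_force: 84.4
```

```bash
python3 lip.py
```

```text
t 8.5 lip [-103.5    0.2   88. ] edge [84.5 -0.  87.8] hy 0.0 F [-7.9  5.8 33. ]
```

The cover is on the sill and doesn't move under 33 N. I'll ease off and open the fingers.

Call:
arm_command(commands=[0, 0, -0.0025, 0, 0, 0, 0, 0, 0, -0.0025, 0, 0, 0, 0, 0, 0, -0.0025, 0, 0, 0, 0.3, 0, 0, -0.0025, 0, 0, 0, 0.7, 0, 0, -0.0025, 0, 0, 0, 0.7, 0, 0, -0.0025, 0, 0, 0, 0.7, 0, 0, -0.0025, 0, 0, 0, 0.7])

```text
t: 9.2
eef_pos: [0.5402, -0.1957, 0.1089]
tool_rot: [-0.002, 0.706, 0.708, -0.001]
contact_force: [-0.1, -0.0, 0.5]
gripper_width: 0.7
grasp_force: 0.0
```

Call:
arm_command(commands=[0, 0, -0.03, 0, 0, 0, 0.7, 0, 0, -0.07, 0, 0, 0, 0.7, 0, 0, -0.11, 0, 0, 0, 0.5, 0, 0, -0.15, 0, 0, 0, 0, 0, 0, -0.15, 0, 0, 0, 0, 0, 0, -0.15, 0, 0, 0, 0])

```text
t: 9.8
eef_pos: [0.5413, -0.1957, 0.2598]
tool_rot: [-0.001, 0.706, 0.708, -0.0]
contact_force: [0.2, 0.1, -0.2]
gripper_width: 0.027
grasp_force: 0.0
```

Run:
```python
from m import *
from go import *
c=read_camera("scene");d=read_camera("wrist");save(d,"w5");save(c,"s5")
np.save("w5.npy",d,allow_pickle=True)
M=masks(c);p=big(M["red"],(250,205,285,240));print(p.min(0),p.max(0))
cv2.imwrite('pics/c5.png',np.hstack([cv2.resize(c["img"][140:310,110:310],(400,340)),cv2.resize(d["img"],(400,340))])[:,:,::-1])
p=big(M["blue"],(170,150,260,260));
MW=masks(d);p=big(MW["blue"]);print("handle",rect(d,p,.136))
o,e,r=cur();print(e)
```

```text
[263 216] [272 235]
handle (array([ 541.2, -194.4,   84.7,   10.3]), -0.09)
[ 0.54016302 -0.19522243  0.25793254]
```

View pics/c5.png

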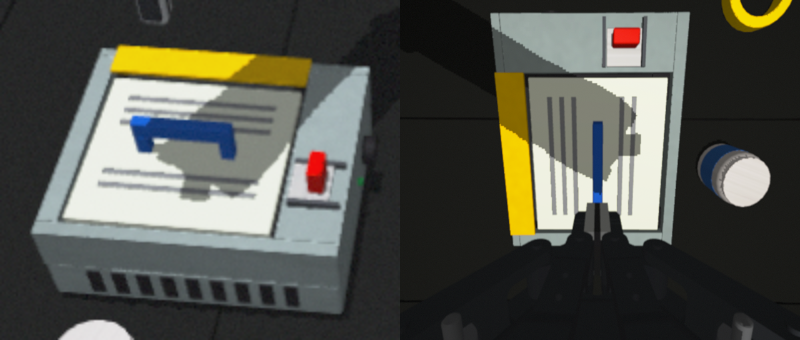

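The cover lies flat and level, with the lip under the ledge. The catch is still drawn back, with the knob at (317,172) in the left half. Next I'll push the knob toward −y with closed fingers.

```bash
python3 go.py .572 -.036 .2 0.2 0; python3 go.py .572 -.036 .114 0.2 0
```

```text
[0.1591, 0.0325, 0.0579, -0.31, -0.06, -0.06]
[0.159, 0.033, 0.1439, -0.31, -0.06, -0.06]
```

Call:
arm_command(commands=[0.05, 0.011, 0.01, 0, 0, 0, 0, 0.1, 0.022, 0.02, 0, 0, 0, 0, 0.159, 0.033, 0.03, 0, 0, 0, 0, 0.159, 0.033, 0.06, 0, 0, 0, 0, 0.159, 0.033, 0.1, 0, 0, 0, 0, 0.159, 0.033, 0.144, 0, 0, 0, 0, 0.159, 0.033, 0.144, 0, 0, 0, 0, 0.159, 0.033, 0.144, 0, 0, 0, 0])

```text
t: 10.7
eef_pos: [0.5721, -0.0371, 0.1144]
tool_rot: [-0.002, 0.707, 0.708, -0.003]
contact_force: [0.9, -0.2, 0.6]
gripper_width: 0.003
grasp_force: 0.0
```

```bash
python3 go.py .572 -.055 .113 0.2 0;python3 go.py .572 -.082 .113 0.2 0
```

```text
[-0.0179, -0.0001, 0.0014, -0.38, 0.03, -0.12]
[-0.0449, -0.0002, 0.0014, -0.38, 0.03, -0.12]
```

Call:
arm_command(commands=[-0.009, 0, 0.001, 0, 0, 0, 0, -0.018, 0, 0.001, 0, 0, 0, 0, -0.024, 0, 0.001, 0, 0, 0, 0, -0.03, 0, 0.001, 0, 0, 0, 0, -0.036, 0, 0.001, 0, 0, 0, 0, -0.042, 0, 0.001, 0, 0, 0, 0, -0.045, 0, 0.001, 0, 0, 0, 0, -0.045, 0, 0.001, 0, 0, 0, 0])

```text
t: 11.5
eef_pos: [0.5728, -0.0825, 0.1139]
tool_rot: [-0.001, 0.707, 0.708, -0.002]
contact_force: [0.4, -0.5, -0.0]
gripper_width: -0.002
grasp_force: 0.0
```

Run:
```python
from m import *
c=read_camera("scene")
cv2.imwrite('pics/c6.png',cv2.resize(c["img"][140:310,110:310],(600,510),interpolation=2)[:,:,::-1])
p=big(masks(c)["red"],(180,190,300,260));print(p.min(0),p.max(0))
```

```text
[248 224] [255 234]
```

View pics/c6.png

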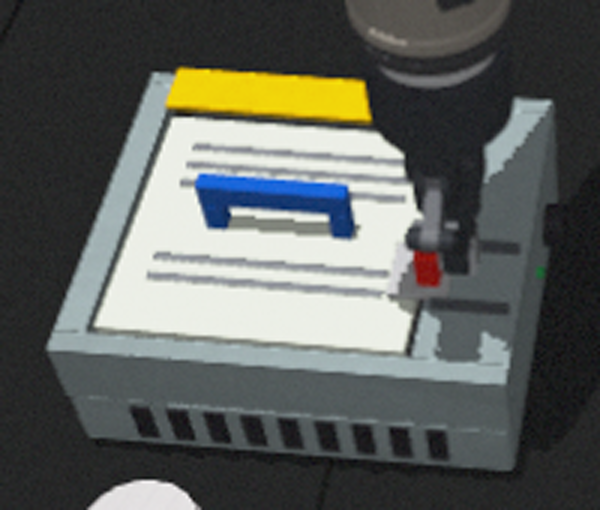

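The catch has moved about 26 mm and its tongue is over the cover. I'll push on to the end stop and watch for the force to rise.

Call:
arm_command(commands=[-0.002, 0, 0, 0, 0, 0, 0, -0.004, 0, 0, 0, 0, 0, 0, -0.004, 0, 0, 0, 0, 0, 0])

```text
t: 11.85
eef_pos: [0.5724, -0.0832, 0.1137]
tool_rot: [-0.003, 0.706, 0.708, -0.001]
contact_force: [-1.8, 6.5, 2.5]
gripper_width: 0.001
grasp_force: 3.2
```

Call:
arm_command(commands=[-0.003, 0, 0, 0, 0, 0, 0, -0.003, 0, 0, 0, 0, 0, 0])

```text
t: 12.05
eef_pos: [0.5725, -0.0833, 0.1137]
tool_rot: [-0.005, 0.705, 0.709, 0.0]
contact_force: [-2.7, 12.7, 5.5]
gripper_width: -0.003
grasp_force: 6.5
```

Call:
arm_command(commands=[0.015, 0, 0, 0, 0, 0, 0, 0.03, 0, 0, 0, 0, 0, 0, 0.035, 0, -0.03, 0, 0, 0, 0, 0.035, 0, -0.07, 0, 0, 0, 0, 0.085, 0, -0.11, 0, 0, 0, 0, 0.13, 0, -0.13, 0, 0, 0, 0, 0.18, 0, -0.13, 0, 0, 0, 0, 0.18, 0, -0.13, 0, 0, 0, 0])

```text
t: 12.85
eef_pos: [0.5731, 0.0993, 0.2448]
tool_rot: [-0.002, 0.703, 0.711, 0.0]
contact_force: [-0.1, 0.6, -0.8]
gripper_width: 0.002
grasp_force: 0.0
```

Run:
```python
from m import *
c=read_camera("scene");t=read_camera("top")
p=big(masks(t)["red"],(360,245,410,290));print("knob top",rect(t,p,.132))
p=big(masks(t)["blue"],(390,230,490,330));print("handle",rect(t,p,.136))
cv2.imwrite('pics/c7.png',np.hstack([cv2.resize(c["img"][140:310,110:310],(400,340)),cv2.resize(t["img"][200:370,340:540],(400,340))])[:,:,::-1])
o=get_obs();print(o["t"],o["eef_pos"],o["contact_force"])
```

```text
knob top (array([571.1, -99.6,  22. ,   7.3]), -89.16)Traceback (most recent call last):
  File "<stdin>", line 4, in <module>
  File "m.py", line 7, in big
    return max(cs,key=cv2.contourArea).reshape(-1,2)
           ~~~^^^^^^^^^^^^^^^^^^^^^^^^
ValueError: max() iterable argument is empty
```

Run:
```python
from h import *
c=read_camera("scene");t=read_camera("top")
cv2.imwrite('pics/c8.png',np.hstack([cv2.resize(c["img"][140:310,110:310],(400,340)),cv2.resize(t["img"][200:370,340:540],(400,340))])[:,:,::-1])
```

```text
(no output)
```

View pics/c8.png

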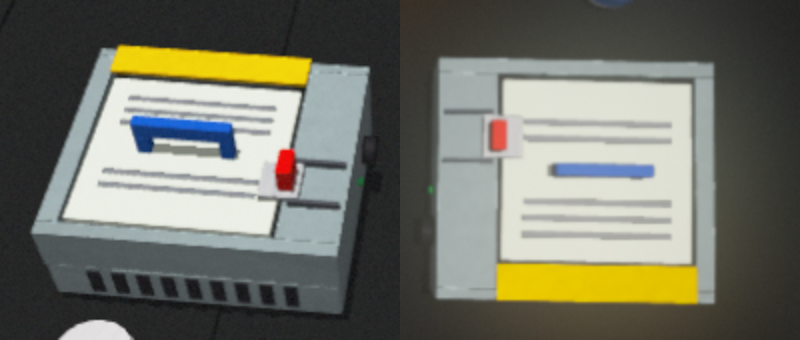

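The cover is flat and centred, the tongue lies over its edge with the knob at (286,170) in the left half, and the arm is clear. Handing in.

```bash
python3 -c "
from station import hand_in;print(hand_in())"
```

```text
the job is handed in; nothing more can be done
None
```

The job is handed in, with no verdict returned: the cover is hooked under the ledge and pressed flat (33 N), the catch is across to its stop (about 27.5 of 28 mm), the arm is clear, and nothing touched the jar, can or tape.

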